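# Clamp the cheese block on the slicing board

### The arm

A 6-joint arm with a two-finger parallel gripper is mounted at the origin on a cart in front of the work surface, level with it; the furniture and walls round the work are solid. World frame = base frame: x ahead of the robot, y to its left, z up, the work surface at z = 0. Lengths are in m, angles in rad, forces in N, time in s.
With the tool pointing down it reaches from about 0.35 to 0.875 m from the base axis. Payload 4.2 kg.
Tool frame: the origin (TCP) lies on the centre line of the jaws, within the pads' length; the fingertips stand 25 mm ahead of it and the grasp point (between the pads) lies 6 mm ahead of it (ctrl.tip_extent is the distance from the TCP to the fingertips, in m); z points along the fingers, y is the line along which they close (so a half turn about z gives the same grasp; the last joint's range is limited). The gripper opens to 85 mm and grips with 20 to 120 N. Pads are 22 mm wide; open, the fingers measure 114 mm over their backs; the gripper's body (76 mm by 85 mm) begins 54 mm behind the grasp point. The pads swing forward as they close: fully open they stand 13 mm farther back than shut.
Start: joints at [-0.847, 0.385, 0.008, 0, -1.194, -0.259], TCP at [0.28, -0.559, 0.256] pointing down, gripper open.
Joint ranges: [-3.14, 3.14], [-1.21, 2.06], [-1.07, 1.41], [-3.16, 2.05], [-2.99, -0.16], [-3.1, 3.1]. Speed limits (rad/s): [2.79, 2.79, 3.14, 3.14, 3.14, 3.14].

### API

Orientations are given as a unit quaternion [w, x, y, z].
In Python, from plant import ctrl, vision, finish_job gives the robot as it stands.
- The arm moves only by the tool step_arm, never from a script. Its argument "series" is a list of rows, each a list of 2 entries, a list of its own where there are three numbers: the shift along the tool's x, y, z in cm, then the turn about the tool's z in rad. In form: [[[tx, ty, tz], yaw], ...]. A call has 1 to 8 rows; each row shifts and turns the commanded pose from where the row before left it, along the tool's axes as they then stand; what a row does not reach is not made up. A row lasts 1/12 s, in which the tool goes at most 41.7 mm and 7.16 degrees, less where a joint would pass 70% of its speed; a pose out of reach is approached as far as the arm can. A call is refused whole if a number of a shift passes 4.17 or a number of a turn 0.125, either way. A call with a gripper value outside its range is refused whole. "jaw" is the gripper's target within -1 to 1 (fully open at 1, half-way at 0, shut at -1), set as the call begins (left out, the last holds). The fingers move at their own pace and stop on an object; the grip force is fixed at half the most. Time passes only in rows, so rows that do not move let the fingers close. It gives the time, the measured TCP pose, the force, the opening and the grip force at its end, in the units of the state.
- ctrl.get_obs(): the state, without advancing time (a new reading comes with each control period).
- vision.camera(name): name is "scene" or "top" or "wrist"; returns the picture (384x512x3 uint8, blue, green, red); there is no depth.
- vision.calibration(name): a dict with "fx", "fy", "cx", "cy" (pixels), "R" (3x3) and "t" (3): a world point X has camera coordinates R X + t; the wrist camera has in their place "hand_eye" (4x4, takes a point from camera to tool coordinates, whose origin is the TCP and whose axes are the flange's). Camera axes: x right, y down, z forward; pixel columns grow to the right and rows downward; lengths in m; the calibration is good to about 2 mm. A picture is of the moment at which its call begins: read the wrist's pose just before it. calibration takes no time and is no camera call.
- finish_job(): hands the job in; it is judged then, once.
The state is a dict: "time": time; "joint_positions": joint angles; "joint_vel": joint speeds; "effort": joint torques, N m; "tcp_pos": TCP position; "orientation": TCP orientation; "wrist_force": force on the tool from outside, world axes, zero at the start; "wrist_torque": the same for the moment, N m; "finger_gap": opening from 0.0 (shut) to 1.0 (fully open); "finger_force": force on a finger pad.
Only numpy, scipy, OpenCV 4.12 (cv2) and the standard library are available. Lean on these libraries where they do the work, as an engineer would, in place of code of your own. Each camera call takes 0.05 s, during which the arm holds its last target. There are 200 camera calls.

### The job

Get the hard cheese ready for slicing: press the clamp's free jaw down its upright bar by the ears until the pad meets the block and the jaw tilts and binds on the bar, then screw the wooden handle clockwise until the pad holds the block with about 20 newtons, and let go. Be gentle: the cheese dents above 30 newtons, never bear down on the ears with more than 25 newtons, and leave the block where it is and the other things on the counter alone.

Things in the scene. Friction and masses are not known exactly. Their poses are not given: they have to be found in the camera images.
- stand: The clamp's wooden board, 200 (x) x 150 (y) mm, fixed to the counter; origin at the centre of its underside, on the counter; its top is 22 mm higher. An upright flat steel bar (16 x 10 mm, top 185 mm above the counter) stands at board x = +70 mm, y = 0; the clamp's vertical screw axis is at x = -35 mm, y = 0.
- ears: Two flat dark steel ears of the free jaw, one each side of the bar, to press down. Origin on the bar's axis, level with their upper faces; face centres at y = +34 and -34 mm, each face 34 (x) x 32 (y) mm. About 3 N slides the jaw down; it stays where left. Once the pad is on the block the jaw tilts over 6 mm more travel, then binds: the push rises steeply from about 5 N and the jaw stays bound.
- jaw_tilt (a joint): Tilt of the free jaw on the bar in rad: 0 while its arm sags freely (3 degrees low at the screw end), growing as the arm's end is pushed up; at about 0.055 the arm is level, the jaw's heel bites the bar and the jaw is bound. The arm reaches from the bar toward board -x, with the screw 105 mm from the bar.
- handle_grip (a point): Middle of the upright round wooden handle above the end of the jaw arm, 30 mm diameter, free to grip over 44 mm of height (22 mm up and down from here), from above at any yaw; it turns on the spot. Clockwise from above drives the screw down, 3 mm per rad; at least 4 rad are left. It turns against a friction of 0.10 N m plus 0.003 N m per newton of clamping force, and stays where it is left.
- jaw_slide: The whole free jaw; origin on the bar axis, 40 mm below the ears. A round pad, 36 mm across, hangs under the screw 44 to 57 mm below this origin, as far as the screw happens to be out (not measured). The pad is sprung: a binding push of 12 N leaves about 8 N on the block, one of 20 N about 11 N; then each rad of the handle adds about 6 N.
- cheese_mid (a point): Centre of the pale hard cheese block, 52 mm along its x, 86 mm along its y, 51 mm high, loose on the board under the pad; this point is 25.5 mm below its top.
- cheese: The same block; origin at the centre of its underside.
- mandarin: Bystander: a mandarin orange, about 50 mm, left of the board; origin at the centre of its underside.
- tongs: Bystander: steel pastry tongs lying flat, 183 mm long, 12 mm high, right of the board; origin at the centre of its underside.
- bell: Bystander: a counter bell, 83 mm across, 62 mm high; origin at the centre of its underside.
- jam: Bystander: a jam jar, 60 mm across, 70 mm high; origin at the centre of its underside.
- tumbler: Bystander: a small handleless patterned cup, 58 mm across, 62 mm high; origin at the centre of its underside.
Not all that is in view belongs to the job. Leave any red look-alike of the cheese alone.

How it is judged:
By the outcome, as a careful person would: the job done as asked, in the order asked, and still so for the second after the job is handed in, with the robot touching nothing.
It also fails if it takes over 64 s, if anything falls off the work surface, if the arm or the gripper's body presses on something with over 40 N, if the wrist force passes 120 N, or if a joint passes its speed limit or range.

## Working session

There is one attempt and no reset: what is moved stays moved. The work goes in short steps, Python scripts to look and compute and a tool call to move; the robot and the scene stay as the last step left them, time stands still between calls to the robot, and variables do not carry over. Pictures are saved under pics/ and viewed, at most 10 in all, crops included, and the job is handed in when it is done.

Besides the shell and the picture viewer there is one more tool, called after "Request:" as name([rows], argument=value, ...), one row to a line, values as JSON. step_arm: Moves the arm, as the interface text tells. Its arguments: {"type":"object","properties":{"series":{"type":"array"},"jaw":{"type":"number"}},"required":["series"]}

```bash
mkdir -p pics; python3 - <<'E'
from plant import ctrl, vision
import cv2,numpy as np
o=ctrl.get_obs()
for k in o: print(k,np.round(o[k],3))
print(ctrl.tip_extent)
for n in("scene","top"):
    cv2.imwrite(f"pics/{n}0.png",vision.camera(n)); c=vision.calibration(n); print(n,{k:np.round(v,4).tolist() for k,v in c.items()})
print(vision.calibration("wrist"))
E
```

```text
time 0.0
joint_positions [-8.470e-01  3.860e-01  7.000e-03 -1.000e-03 -1.194e+00 -2.590e-01]
joint_vel [ 0.001 -0.    -0.002 -0.    -0.001 -0.002]
effort [ 1.0000e-03 -3.9229e+01  1.8840e+01  4.1860e+00 -5.0000e-03 -0.0000e+00]
tcp_pos [ 0.28  -0.558  0.255]
orientation [-0.    -0.23   0.973  0.001]
wrist_force [ 0.568  0.194 -0.089]
wrist_torque [ 0.047  0.029 -0.007]
finger_force 0.0
finger_gap 0.998
0.025
scene {'fx': 353.4544, 'fy': 353.4544, 'cx': 252.1193, 'cy': 186.2748, 'R': [[0.9012, -0.433, 0.0183], [-0.2047, -0.4626, -0.8626], [0.382, 0.7736, -0.5055]], 't': [-0.5362, 0.1804, 1.1463]}
top {'fx': 435.644, 'fy': 435.644, 'cx': 251.2501, 'cy': 186.8784, 'R': [[0.0244, -0.9995, 0.0187], [-0.9874, -0.027, -0.1558], [0.1562, -0.0147, -0.9876]], 't': [-0.1473, 0.5678, 1.3562]}
{'fx': 268.4700524447691, 'fy': 268.4700524447691, 'cx': 251.62046857761396, 'cy': 193.46167235024, 'hand_eye': array([[ 1.76502898e-04, -9.52814546e-01, -3.03552978e-01,
         7.77450434e-02],
       [ 9.99999953e-01,  2.44079995e-04, -1.84679724e-04,
         1.84513927e-04],
       [ 2.50056737e-04, -3.03552931e-01,  9.52814544e-01,
        -1.16233244e-01],
       [ 0.00000000e+00,  0.00000000e+00,  0.00000000e+00,
         1.00000000e+00]])}
```

View pics/scene0.png

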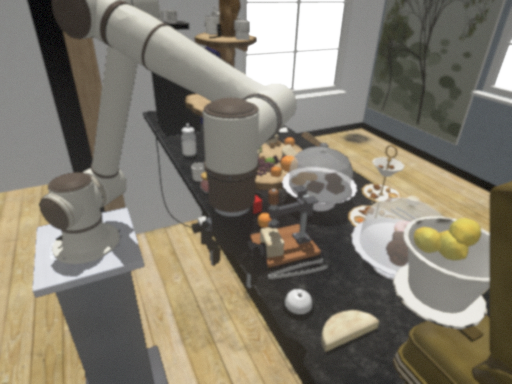

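View pics/top0.png

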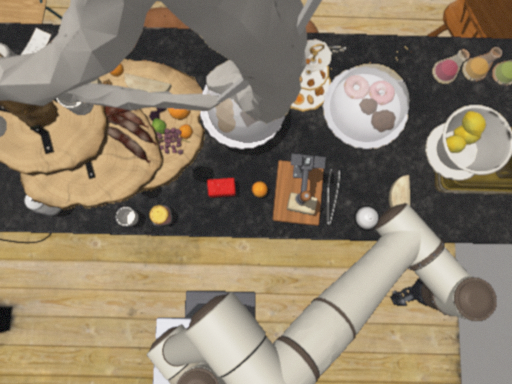

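The scene picture shows the clamp at about (285,240), with the mandarin at (263,218) and the tongs at (298,270). In the top picture the board is at (298,192), its bar at (308,160) and the cheese at (303,203). I'll enlarge both.

```bash
python3 - <<'E'
import cv2,numpy as np
a=cv2.imread("pics/top0.png")[140:240,240:350]; b=cv2.imread("pics/scene0.png")[180:280,230:340]
r=lambda i:cv2.resize(i,None,fx=5,fy=5,interpolation=cv2.INTER_CUBIC)
cv2.imwrite("pics/c1.png",cv2.resize(np.hstack([r(a),r(b)]),(800,364)))
cv2.imwrite("pics/c1t.png",r(a));cv2.imwrite("pics/c1s.png",r(b))
E
```

```text
(no output)
```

View pics/c1t.png

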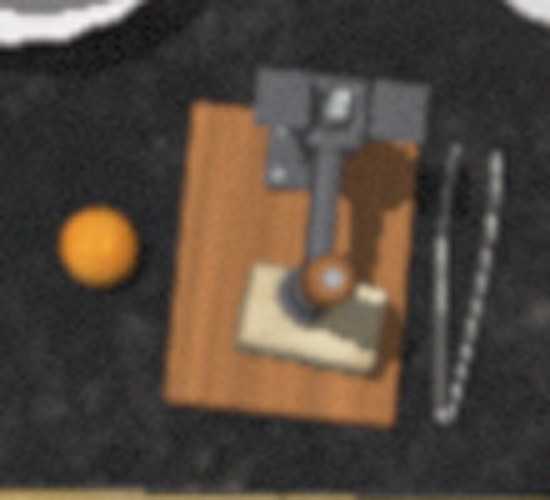

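View pics/c1s.png

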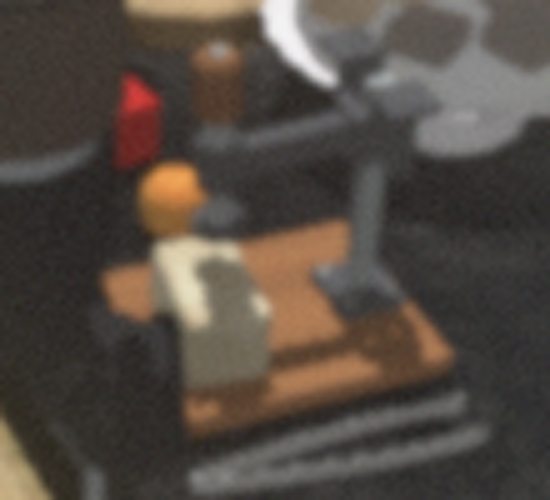

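The crops show board corners (192,102), (165,402) and (393,426) in the top crop. The ears span (258,68) to (430,86) and the handle top is at (333,278). In the scene crop the handle runs from (218,48) to (218,120).

```bash
cat > h.py <<'E'
import numpy as np
from plant import vision
def ray(c,p):
    R,t=np.array(c["R"]),np.array(c["t"]); d=R.T@[(p[0]-c["cx"])/c["fx"],(p[1]-c["cy"])/c["fy"],1]; return -R.T@t,d/np.linalg.norm(d)
def plane(c,p,z):
    o,d=ray(c,p); return o+d*(z-o[2])/d[2]
def proj(c,X):
    q=np.array(c["R"])@X+np.array(c["t"]); return np.array([c["fx"]*q[0]/q[2]+c["cx"],c["fy"]*q[1]/q[2]+c["cy"]])
def tri(rs):
    A=sum(np.eye(3)-np.outer(d,d) for o,d in rs); b=sum((np.eye(3)-np.outer(d,d))@o for o,d in rs); X=np.linalg.solve(A,b)
    return X,[np.linalg.norm(np.cross(X-o,d)) for o,d in rs]
def wristcal(obs):
    from scipy.spatial.transform import Rotation as Ro
    c=dict(vision.calibration("wrist")); w,x,y,z=obs["orientation"]
    T=np.eye(4);T[:3,:3]=Ro.from_quat([x,y,z,w]).as_matrix();T[:3,3]=obs["tcp_pos"]
    M=np.linalg.inv(T@c["hand_eye"]); c["R"],c["t"]=M[:3,:3],M[:3,3]; return c
E
python3 - <<'E'
from h import *
T=vision.calibration("top");S=vision.calibration("scene")
t=lambda x,y:(x/5+240-.4,y/5+140-.4); s=lambda x,y:(x/5+230-.4,y/5+180-.4)
TL,BL,BR=[plane(T,t(*p),.022) for p in((192,102),(165,402),(393,426))]
print(TL,BL,BR,np.linalg.norm(TL-BL),np.linalg.norm(BR-BL))
ex=TL-BL;yw=np.arctan2(ex[1],ex[0]);ey=BL-BR;print("yaw",yw,np.arctan2(-ey[0],ey[1]))
c=(TL+BR)/2;u=np.array([np.cos(yw),np.sin(yw),0]);v=np.array([-u[1],u[0],0]);print("centre",c,"bar",c+.07*u,"screw",c-.035*u)
print("board scene corners",[plane(S,s(*p),.022) for p in((103,275),(340,220),(455,355),(190,437))])
print("handle top",tri([ray(T,t(333,278)),ray(S,s(218,48))]))
for z in(.14,.15,.16,.17):
    e=[plane(T,t(*p),z) for p in((258,68),(430,86),(425,140),(252,122))];m=sum(e)/4
    print(z,m,(m-c)@u,(m-c)@v,np.linalg.norm(e[0]-e[1]), (plane(T,t(333,278),z+.07)-c)@u)
print([plane(T,t(*p),.073) for p in((252,264),(385,290),(375,370),(238,347))])
for z in(.05,.06,.07):print([plane(T,t(97,247),.03)])
E
```

```text
[ 0.66770477 -0.21928133  0.022     ] [ 0.46858812 -0.20471738  0.022     ] [ 0.45686398 -0.35278311  0.022     ] 0.19964855868852888 0.14852917712006128
yaw -0.07301279454906358 -0.07901712627672051
centre [ 0.56228438 -0.28603222  0.022     ] bar [ 0.63209788 -0.29113858  0.022     ] screw [ 0.52737763 -0.28347904  0.022     ]
board scene corners [array([ 0.48704528, -0.20926199,  0.022     ]), array([ 0.66177123, -0.22163744,  0.022     ]), array([ 0.65206013, -0.37122344,  0.022     ]), array([ 0.46833631, -0.36694401,  0.022     ])]
handle top (array([ 0.52233443, -0.2835004 ,  0.22769081]), [np.float64(0.0011201214188845982), np.float64(0.001120121418884683)])
0.14 [ 0.64267311 -0.30104142  0.14      ] 0.08126944830323128 -0.009105017274621562 0.10526061990973751 -0.03626829911341636
0.15 [ 0.64042417 -0.29957682  0.15      ] 0.0789196646720882 -0.007808373109098203 0.10444502752105568 -0.037789891759308386
0.16 [ 0.63817524 -0.29811221  0.16      ] 0.07656988104094514 -0.006511728943574902 0.1036294351323739 -0.039311484405200416
0.17 [ 0.6359263  -0.29664761  0.17      ] 0.07422009740980208 -0.0052150847780516 0.10281384274369205 -0.040833077051092445
[array([ 0.55288949, -0.25483253,  0.073     ]), array([ 0.53860229, -0.33897809,  0.073     ]), array([ 0.48785359, -0.33274129,  0.073     ]), array([ 0.50006463, -0.24659249,  0.073     ])]
[array([ 0.56768103, -0.1582156 ,  0.03      ])]
[array([ 0.56768103, -0.1582156 ,  0.03      ])]
[array([ 0.56768103, -0.1582156 ,  0.03      ])]
```

Request:
step_arm([
  [[-2,0.4,-3],0],
  [[-4,0.9,-3],0],
  [[-4,0.9,-2.5],0],
  [[-4,0.9,0],0],
  [[-4,0.9,0],0],
  [[-4,0.9,0],0],
  [[-4,0.9,0],0],
  [[-4,0.9,0],0],
], jaw=0.27)

```text
time: 0.77
tcp_pos: [0.5095, -0.3707, 0.3323]
orientation: [-0.0, -0.23, 0.973, 0.0]
wrist_force: [0.5, -1.1, 0.3]
finger_gap: 0.636
finger_force: 0.0
```

Request:
step_arm([
  [[-4,0.9,0],0],
  [[-4,0.9,0],0],
  [[0,0,0],0.108],
  [[0,0,0],0.108],
  [[0,0,0],0.108],
  [[0,0,0],0.108],
  [[0,0,0],0.108],
  [[0,0,0],0],
])

```text
time: 1.43
tcp_pos: [0.5718, -0.3202, 0.3319]
orientation: [-0.001, 0.038, 0.999, 0.0]
wrist_force: [0.6, -0.1, -0.0]
finger_gap: 0.633
finger_force: 0.0
```

```bash
python3 - <<'E'
from h import *
import cv2
from plant import ctrl
o=ctrl.get_obs(); im=vision.camera("wrist"); cv2.imwrite("pics/w1.png",im)
for k in("time","joint_positions","tcp_pos","orientation","wrist_force","finger_gap"): print(k,np.round(o[k],4))
np.save("o1.npy",o,allow_pickle=True)
c=wristcal(o)
for X in((.632,-.291,.185),(.527,-.2835,.228),(.632,-.257,.17),(.632,-.325,.17),(.562,-.286,.022)): print(X,proj(c,np.array(X)))
E
```

```text
time 1.4333
joint_positions [-2.6430e-01  4.0200e-01  2.2120e-01 -3.0000e-04 -1.3914e+00 -1.3832e+00]
tcp_pos [ 0.5718 -0.3202  0.3319]
orientation [-6.000e-04  3.840e-02  9.993e-01  3.000e-04]
wrist_force [ 0.5636 -0.0532 -0.0394]
finger_gap 0.6334
(0.632, -0.291, 0.185) [282.47821049 239.02099391]
(0.527, -0.2835, 0.228) [292.04989418 147.14104606]
(0.632, -0.257, 0.17) [310.91883082 230.83652305]
(0.632, -0.325, 0.17) [251.31296668 234.97974251]
(0.562, -0.286, 0.022) [272.54098789 151.4383037 ]
```

View pics/w1.png

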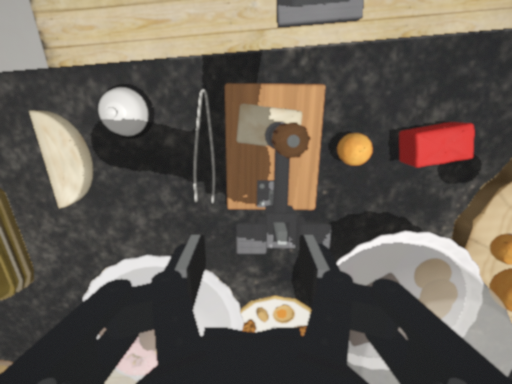

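The wrist picture shows the bar top at about (281,236), the ears spanning x 237–331 at y≈237, and the handle at (291,141). My estimate projects there within a few pixels. I'll refine the ears from a crop.

```bash
python3 - <<'E'
import cv2
i=cv2.imread("pics/w1.png")[90:262,220:345]
i=cv2.convertScaleAbs(i,alpha=1.8,beta=20)
cv2.imwrite("pics/c2.png",cv2.resize(i,None,fx=3.45,fy=3.45,interpolation=cv2.INTER_CUBIC))
E
```

```text
(no output)
```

View pics/c2.png

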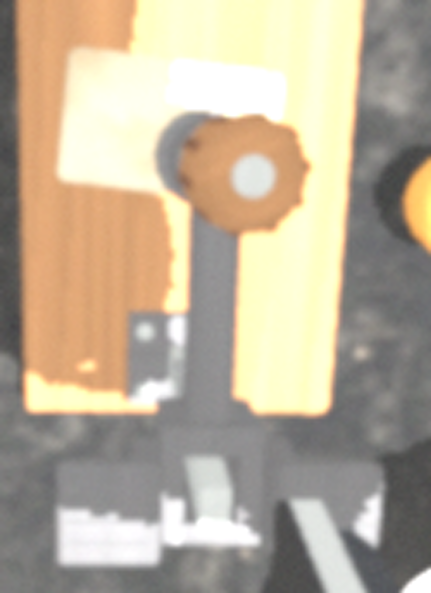

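The crop shows the ears spanning x 57–383 and y 458–565, a shadowed part plus a lit part. The handle top disc is at (253,176).

```bash
python3 - <<'E'
from h import *
o=np.load("o1.npy",allow_pickle=True).item();W=wristcal(o);T=vision.calibration("top");S=vision.calibration("scene")
t=lambda p:(p[0]/5+240-.4,p[1]/5+140-.4); s=lambda p:(p[0]/5+230-.4,p[1]/5+180-.4);w=lambda p:(p[0]/3.45+220-.36,p[1]/3.45+90-.36)
print("board",[plane(W,w(p),.022).round(4) for p in((25,412),(330,414))])
for a,b in(((57,458),(428,140)),((57,565),(430,86)),((383,565),(258,68)),((383,462),(252,122))):
    X,r=tri([ray(W,w(a)),ray(T,t(b))]);print("ear",X.round(4),np.round(r,4))
for z in(.17,.18,.19):
    e=np.array([plane(W,w(p),z) for p in((57,458),(57,565),(383,565),(383,462))]);print(z,e.mean(0).round(4),np.linalg.norm(e[0]-e[3]),np.linalg.norm(e[0]-e[1]),np.arctan2(*(e[3]-e[0])[:2]))
print("handle",tri([ray(W,w((253,176))),ray(T,t((333,278))),ray(S,s((218,48)))]))
E
```

```text
board [array([ 0.6537, -0.3684,  0.022 ]), array([ 0.6662, -0.2189,  0.022 ])]
ear [ 0.6118 -0.3429  0.1813] [0.0034 0.0034]
ear [ 0.643  -0.3439  0.1908] [0.0017 0.0017]
ear [ 0.6486 -0.2429  0.1962] [0.0019 0.0019]
ear [ 0.6179 -0.2408  0.1881] [0.0019 0.0019]
0.17 [ 0.6392 -0.2886  0.17  ] 0.10650548651095955 0.03943219871422034 0.08988081510977267
0.18 [ 0.634  -0.2895  0.18  ] 0.10267711969926725 0.03801479829838316 0.08988081510977287
0.19 [ 0.6288 -0.2904  0.19  ] 0.09884875288757497 0.036597397882546 0.08988081510977311
handle (array([ 0.52220743, -0.28312486,  0.22768237]), [np.float64(0.0006695055461138452), np.float64(0.0014148075160070322), np.float64(0.0008753316188387265)])
```

Request:
step_arm([
  [[-2.8,1.7,0],0],
  [[-2.78,1.66,0],0],
  [[0,0,3],0],
  [[0,0,3],0],
  [[0,0,2.5],0],
  [[0,0,1.5],0],
  [[0,0,0],0],
  [[0,0,0],0],
])

```text
time: 2.15
tcp_pos: [0.6298, -0.2913, 0.2319]
orientation: [-0.001, 0.037, 0.999, -0.0]
wrist_force: [0.7, 0.4, 0.6]
finger_gap: 0.636
finger_force: 0.0
```

```bash
python3 - <<'E'
from h import *
import cv2
from plant import ctrl
o=ctrl.get_obs(); im=vision.camera("wrist");s=vision.camera("scene")
print(o["time"],o["tcp_pos"],o["wrist_force"])
np.save("o2.npy",o,allow_pickle=True);cv2.imwrite("pics/s2.png",s);cv2.imwrite("pics/w2.png",im)
a=cv2.resize(s[180:280,230:330],(400,400),interpolation=cv2.INTER_CUBIC)
b=cv2.convertScaleAbs(cv2.resize(im,(533,400)),alpha=1.5,beta=20)[:,100:500]
cv2.imwrite("pics/c3.png",np.hstack([a,b]))
E
```

```text
2.15 [ 0.62980569 -0.29125482  0.23186329] [0.74841705 0.41428541 0.59267128]
```

View pics/c3.png

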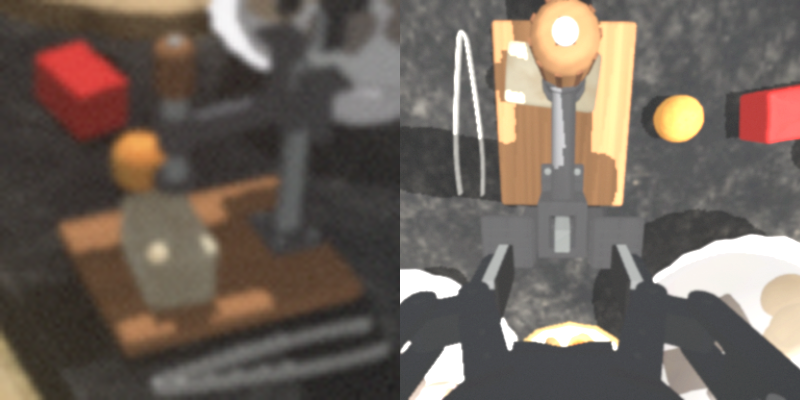

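The tips (left at (500,265), right at (625,265)) sit symmetrically over the two ears. In the scene half, the pad at (172,172) is still clear of the cheese. I'll lower slowly and watch the force.

Request:
step_arm([
  [[0,0,0.6],0],
  [[0,0,0.4],0],
  [[0,0,0.3],0],
  [[0,0,0.3],0],
  [[0,0,0],0],
])

```text
time: 2.67
tcp_pos: [0.6297, -0.291, 0.2158]
orientation: [-0.001, 0.038, 0.999, 0.0]
wrist_force: [-0.2, -0.1, -0.7]
finger_gap: 0.634
finger_force: 0.0
```

Request:
step_arm([
  [[0,0,0.2],0],
  [[0,0,0.2],0],
  [[0,0,0.2],0],
  [[0,0,0.2],0],
  [[0,0,0],0],
])

```text
time: 3.08
tcp_pos: [0.6301, -0.2912, 0.2083]
orientation: [0.0, 0.038, 0.999, -0.0]
wrist_force: [-0.4, -0.4, 1.3]
finger_gap: 0.634
finger_force: 0.3
```

Request:
step_arm([
  [[0,0,0.15],0],
  [[0,0,0.15],0],
  [[0,0,0.15],0],
  [[0,0,0.15],0],
])

```text
time: 3.42
tcp_pos: [0.6301, -0.2912, 0.2026]
orientation: [0.0, 0.038, 0.999, -0.0]
wrist_force: [-0.8, -0.4, 1.7]
finger_gap: 0.635
finger_force: 1.0
```

Request:
step_arm([
  [[0,0,0.15],0],
  [[0,0,0.15],0],
  [[0,0,0],0],
])

```text
time: 3.67
tcp_pos: [0.63, -0.2912, 0.1991]
orientation: [-0.0, 0.038, 0.999, 0.0]
wrist_force: [0.0, -0.5, 0.7]
finger_gap: 0.633
finger_force: 0.3
```

Request:
step_arm([
  [[0,0,0.15],0],
  [[0,0,0.15],0],
  [[0,0,0.15],0],
])

```text
time: 3.92
tcp_pos: [0.6301, -0.2912, 0.1951]
orientation: [0.0, 0.038, 0.999, -0.0]
wrist_force: [0.0, -0.3, 2.0]
finger_gap: 0.637
finger_force: 1.0
```

Request:
step_arm([
  [[0,0,0.15],0],
  [[0,0,0.15],0],
])

```text
time: 4.08
tcp_pos: [0.6301, -0.2912, 0.192]
orientation: [0.0, 0.038, 0.999, -0.0]
wrist_force: [0.6, -0.3, 1.7]
finger_gap: 0.633
finger_force: 1.0
```

Request:
step_arm([
  [[0,0,0.15],0],
  [[0,0,0.15],0],
])

```text
time: 4.25
tcp_pos: [0.6302, -0.2912, 0.1891]
orientation: [0.0, 0.038, 0.999, -0.0]
wrist_force: [0.4, 0.3, 3.7]
finger_gap: 0.635
finger_force: 1.6
```

Request:
step_arm([
  [[0,0,0.1],0],
  [[0,0,0.1],0],
])

```text
time: 4.42
tcp_pos: [0.6305, -0.2912, 0.1878]
orientation: [0.001, 0.037, 0.999, -0.0]
wrist_force: [0.2, 0.7, 4.6]
finger_gap: 0.633
finger_force: 2.2
```

Request:
step_arm([
  [[0,0,0.1],0],
  [[0,0,0],0],
])

```text
time: 4.58
tcp_pos: [0.6308, -0.2913, 0.1867]
orientation: [0.001, 0.037, 0.999, -0.0]
wrist_force: [1.1, -0.6, 3.9]
finger_gap: 0.634
finger_force: 2.0
```

Request:
step_arm([
  [[0,0,0.1],0],
  [[0,0,0.05],0],
])

```text
time: 4.75
tcp_pos: [0.6311, -0.2913, 0.1855]
orientation: [0.002, 0.037, 0.999, -0.0]
wrist_force: [2.1, 0.5, 5.0]
finger_gap: 0.638
finger_force: 2.6
```

Request:
step_arm([
  [[0,0,0.05],0],
  [[0,0,0.05],0],
])

```text
time: 4.92
tcp_pos: [0.6313, -0.2913, 0.1848]
orientation: [0.002, 0.037, 0.999, -0.0]
wrist_force: [3.2, 0.4, 5.9]
finger_gap: 0.635
finger_force: 2.8
```

Request:
step_arm([
  [[0,0,0.05],0],
  [[0,0,0],0],
])

```text
time: 5.08
tcp_pos: [0.6314, -0.2913, 0.1842]
orientation: [0.002, 0.037, 0.999, -0.0]
wrist_force: [2.6, -0.3, 5.0]
finger_gap: 0.635
finger_force: 2.5
```

Request:
step_arm([
  [[0,0,0.05],0],
  [[0,0,0.05],0],
])

```text
time: 5.25
tcp_pos: [0.6316, -0.2913, 0.1835]
orientation: [0.002, 0.037, 0.999, -0.001]
wrist_force: [2.6, -0.7, 4.9]
finger_gap: 0.639
finger_force: 2.9
```

Request:
step_arm([
  [[0,0,0.05],0],
  [[0,0,0],0],
])

```text
time: 5.42
tcp_pos: [0.6318, -0.2913, 0.183]
orientation: [0.003, 0.037, 0.999, -0.001]
wrist_force: [3.3, 0.1, 5.5]
finger_gap: 0.636
finger_force: 2.7
```

Request:
step_arm([
  [[0,0,0.05],0],
  [[0,0,0],0],
])

```text
time: 5.58
tcp_pos: [0.6318, -0.2913, 0.1826]
orientation: [0.003, 0.037, 0.999, -0.001]
wrist_force: [2.9, 0.6, 5.3]
finger_gap: 0.634
finger_force: 2.8
```

Request:
step_arm([
  [[0,0,0.05],0],
  [[0,0,0],0],
])

```text
time: 5.75
tcp_pos: [0.632, -0.2913, 0.1822]
orientation: [0.003, 0.037, 0.999, -0.001]
wrist_force: [3.7, -0.1, 6.0]
finger_gap: 0.635
finger_force: 2.9
```

Request:
step_arm([
  [[0,0,0.05],0],
  [[0,0,0],0],
])

```text
time: 5.92
tcp_pos: [0.6321, -0.2913, 0.1818]
orientation: [0.003, 0.037, 0.999, -0.001]
wrist_force: [3.9, 0.4, 6.3]
finger_gap: 0.633
finger_force: 3.0
```

Request:
step_arm([
  [[0,0,0.05],0],
  [[0,0,0],0],
])

```text
time: 6.08
tcp_pos: [0.6321, -0.2913, 0.1814]
orientation: [0.003, 0.037, 0.999, -0.001]
wrist_force: [3.0, 0.8, 6.7]
finger_gap: 0.637
finger_force: 3.2
```

Request:
step_arm([
  [[0,0,0.05],0],
  [[0,0,0.05],0],
  [[0,0,0],0],
])

```text
time: 6.33
tcp_pos: [0.6323, -0.2914, 0.1807]
orientation: [0.003, 0.037, 0.999, -0.001]
wrist_force: [4.2, -0.3, 6.6]
finger_gap: 0.635
finger_force: 3.5
```

Request:
step_arm([
  [[0,0,0.05],0],
  [[0,0,0],0],
])

```text
time: 6.5
tcp_pos: [0.6324, -0.2913, 0.1804]
orientation: [0.003, 0.037, 0.999, -0.001]
wrist_force: [3.2, 1.8, 7.9]
finger_gap: 0.635
finger_force: 3.6
```

Request:
step_arm([
  [[0,0,0.05],0],
  [[0,0,0],0],
])

```text
time: 6.67
tcp_pos: [0.6324, -0.2914, 0.18]
orientation: [0.004, 0.037, 0.999, -0.001]
wrist_force: [4.2, 0.9, 7.4]
finger_gap: 0.636
finger_force: 3.8
```

Request:
step_arm([
  [[0,0,0.05],0],
  [[0,0,0.05],0],
  [[0,0,0],0],
])

```text
time: 6.92
tcp_pos: [0.6325, -0.2914, 0.1796]
orientation: [0.004, 0.037, 0.999, -0.001]
wrist_force: [3.5, 0.5, 8.9]
finger_gap: 0.638
finger_force: 4.7
```

Request:
step_arm([
  [[0,0,0.05],0],
  [[0,0,0],0],
])

```text
time: 7.08
tcp_pos: [0.6325, -0.2914, 0.1794]
orientation: [0.004, 0.037, 0.999, -0.001]
wrist_force: [2.5, 0.5, 9.6]
finger_gap: 0.634
finger_force: 5.1
```

Request:
step_arm([
  [[0,0,0.05],0],
  [[0,0,0],0],
])

```text
time: 7.25
tcp_pos: [0.6326, -0.2914, 0.1792]
orientation: [0.004, 0.037, 0.999, -0.001]
wrist_force: [1.7, 2.6, 10.7]
finger_gap: 0.635
finger_force: 5.5
```

Request:
step_arm([
  [[0,0,0.05],0],
  [[0,0,0.05],0],
  [[0,0,0],0],
])

```text
time: 7.5
tcp_pos: [0.6326, -0.2914, 0.1788]
orientation: [0.004, 0.037, 0.999, -0.001]
wrist_force: [2.9, 2.1, 12.7]
finger_gap: 0.636
finger_force: 6.4
```

Request:
step_arm([
  [[0,0,0.05],0],
  [[0,0,0.05],0],
  [[0,0,0],0],
])

```text
time: 7.75
tcp_pos: [0.6327, -0.2914, 0.1784]
orientation: [0.004, 0.037, 0.999, -0.001]
wrist_force: [1.4, 3.4, 14.5]
finger_gap: 0.632
finger_force: 7.3
```

Request:
step_arm([
  [[0,0,0.05],0],
  [[0,0,0],0],
])

```text
time: 7.92
tcp_pos: [0.6327, -0.2914, 0.1783]
orientation: [0.004, 0.037, 0.999, -0.001]
wrist_force: [1.5, 3.0, 14.6]
finger_gap: 0.633
finger_force: 7.8
```

Request:
step_arm([
  [[0,0,-0.3],0],
  [[0,0,-0.8],0],
  [[0,0,-2.5],0],
  [[0,0,-4],0],
  [[0,0,-4],0],
  [[0,0,-4],0],
  [[1,0,0],0],
  [[0,0,0],0],
], jaw=1)

```text
time: 8.58
tcp_pos: [0.6194, -0.2905, 0.332]
orientation: [0.002, 0.038, 0.999, -0.0]
wrist_force: [-0.6, 0.5, -0.3]
finger_gap: 0.998
finger_force: 0.0
```

```bash
python3 - <<'E'
from h import *
import cv2
from plant import ctrl
o=ctrl.get_obs(); im=vision.camera("wrist");s=vision.camera("scene")
print(o["time"],o["tcp_pos"],o["orientation"],o["wrist_force"])
np.save("o3.npy",o,allow_pickle=True);cv2.imwrite("pics/s3.png",s);cv2.imwrite("pics/w3.png",im)
a=cv2.resize(s[180:280,230:330],(400,400),interpolation=cv2.INTER_CUBIC)
b=cv2.resize(im[70:270,170:370],(400,400),interpolation=cv2.INTER_CUBIC)
cv2.imwrite("pics/c4.png",np.hstack([a,b]))
E
```

```text
8.5833 [ 0.61937391 -0.29049089  0.33199627] [ 1.72816909e-03  3.78311714e-02  9.99282645e-01 -1.10570819e-04] [-0.58003049  0.51349016 -0.28882227]
```

View pics/c4.png

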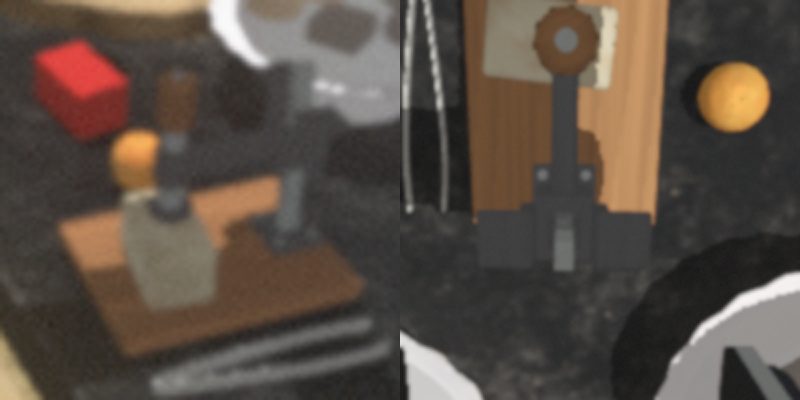

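The jaw is now level and the pad rests on the cheese. The handle spans (177,70) to (178,130) in the scene half, and its cap is at (566,40) in the wrist half.

```bash
python3 - <<'E'
from h import *
o=np.load("o3.npy",allow_pickle=True).item();W=wristcal(o);S=vision.calibration("scene")
s=lambda x,y:(x/4+230-.4,y/4+180-.4)
X,r=tri([ray(W,(166/2+170-.25,40/2+70-.25)),ray(S,s(177,70))]);print(X,r)
u=np.array([.997,-.077,0]);v=np.array([.077,.997,0]);d=X-o["tcp_pos"];print("tool x,y",-d@u,d@v)
for z in np.arange(.15,.23,.01):print(round(z,3),(proj(S,np.array([X[0],X[1],z]))-[229.6,179.6])*4)
E
```

```text
[ 0.52662307 -0.28199328  0.19871372] [np.float64(0.0008599724492584385), np.float64(0.0008599724492583257)]
tool x,y 0.0931268969734383 0.001330298204273063
0.15 [174.91643694 125.52267534]
0.16 [175.57300875 114.36637325]
0.17 [176.23594346 103.10195438]
0.18 [176.90533401  91.72783941]
0.19 [177.58127518  80.24241814]
0.2 [178.26386358  68.64404868]
0.21 [178.95319776  56.93105668]
0.22 [179.64937821  45.10173454]
0.23 [180.35250744  33.15434059]
```

Request:
step_arm([
  [[3.1,0.05,0],0],
  [[3.1,0.05,0],0],
  [[3.1,0.03,0],0],
  [[0,0,0],-0.12],
  [[0,0,0],-0.12],
  [[0,0,0],-0.12],
  [[0,0,0],-0.12],
  [[0,0,0],-0.12],
], jaw=1)

```text
time: 9.35
tcp_pos: [0.5267, -0.2818, 0.3263]
orientation: [-0.002, -0.262, 0.965, 0.002]
wrist_force: [1.2, -0.2, -0.3]
finger_gap: 0.998
finger_force: 0.0
```

Request:
step_arm([
  [[0,0,0],-0.12],
  [[0,0,0],-0.12],
  [[0,0,0],-0.12],
  [[0,0,3],0],
  [[0,0,3],0],
  [[0,0,3],0],
  [[0,0,0],0],
  [[0,0,0],0],
])

```text
time: 10.02
tcp_pos: [0.5262, -0.2819, 0.2361]
orientation: [-0.003, -0.428, 0.904, 0.002]
wrist_force: [-0.3, 0.2, 1.5]
finger_gap: 1.003
finger_force: 0.0
```

```bash
python3 - <<'E'
from h import *
import cv2
from plant import ctrl
o=ctrl.get_obs(); im=vision.camera("wrist")
for k in("time","joint_positions","tcp_pos","orientation","wrist_force"): print(k,np.round(o[k],4))
c=wristcal(o)
hsv=cv2.cvtColor(im,cv2.COLOR_BGR2HSV)
p=proj(c,np.array([.5266,-.282,.199]));print(p)
cv2.circle(im,tuple(int(i) for i in p),3,(0,255,0),1); cv2.imwrite("pics/w4.png",im)
E
```

```text
time 10.0167
joint_positions [-2.2070e-01  3.5520e-01 -8.9500e-02  2.0000e-04 -1.1339e+00 -4.6530e-01]
tcp_pos [ 0.5262 -0.2819  0.2361]
orientation [-0.0031 -0.4281  0.9037  0.0023]
wrist_force [-0.3351  0.191   1.5079]
[250.41981265 237.38119632]
```

View pics/w4.png

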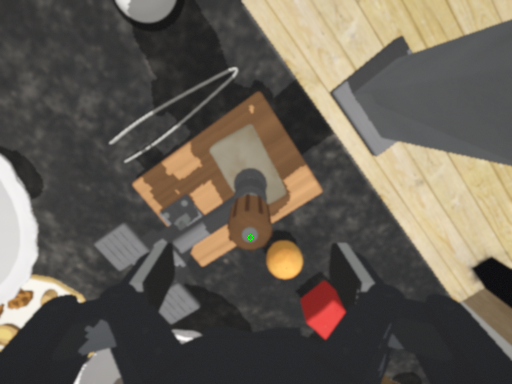

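The cap sits on the projected axis (250,237), midway between the fingers. I'll descend and grip.

Request:
step_arm([
  [[0,0,2],0],
  [[0,0,1.5],0],
  [[0,0,1],0],
  [[0,0,0.6],0],
  [[0,0,0],0],
])

```text
time: 10.48
tcp_pos: [0.5275, -0.2821, 0.1879]
orientation: [-0.0, -0.428, 0.904, 0.0]
wrist_force: [-0.8, 0.1, -0.1]
finger_gap: 1.001
finger_force: 0.0
```

Request:
step_arm([
  [[0,0,0],0],
  [[0,0,0],0],
  [[0,0,0],0],
  [[0,0,0],0],
  [[0,0,0],0],
  [[0,0,0],0],
], jaw=-1)

```text
time: 10.98
tcp_pos: [0.5276, -0.2822, 0.1889]
orientation: [0.0, -0.428, 0.904, -0.0]
wrist_force: [-1.5, 0.6, 3.0]
finger_gap: 0.332
finger_force: 58.9
```

```bash
python3 - <<'E'
from plant import ctrl
import numpy as np
o=ctrl.get_obs()
for k in("time","joint_positions","wrist_force","wrist_torque","finger_gap","finger_force"): print(k,np.round(o[k],4))
E
```

```text
time 10.9833
joint_positions [-2.2070e-01  3.9400e-01 -1.5660e-01  4.0000e-04 -1.0192e+00 -4.6520e-01]
wrist_force [-1.5377  0.6411  3.0198]
wrist_torque [0.0593 0.1589 0.009 ]
finger_gap 0.3318
finger_force 58.9013
```

Request:
step_arm([
  [[0,0,-0.1],0],
  [[0,0,0],0.06],
  [[0,0,0],0.1],
  [[0,0,0],0.1],
  [[0,0,0],0.1],
  [[0,0,0],0.1],
  [[0,0,0],0.1],
  [[0,0,0],0],
])

```text
time: 11.65
tcp_pos: [0.5281, -0.2825, 0.1894]
orientation: [0.001, -0.161, 0.987, -0.001]
wrist_force: [2.1, -0.8, -0.6]
finger_gap: 0.336
finger_force: 59.7
```

```bash
python3 - <<'E'
from plant import ctrl
import numpy as np
o=ctrl.get_obs()
for k in("time","joint_positions","tcp_pos","wrist_force","wrist_torque","finger_gap","finger_force"): print(k,np.round(o[k],4))
E
```

```text
time 11.65
joint_positions [-2.2080e-01  3.9400e-01 -1.5530e-01  6.0000e-04 -1.0197e+00 -1.0270e+00]
tcp_pos [ 0.5281 -0.2825  0.1894]
wrist_force [ 2.101  -0.7669 -0.5811]
wrist_torque [-0.4318 -0.4556 -0.1252]
finger_gap 0.3356
finger_force 59.6955
```

Request:
step_arm([
  [[0,0,0],0.1],
  [[0,0,0],0.1],
  [[0,0,0],0.1],
  [[0,0,0],0.1],
  [[0,0,0],0.1],
  [[0,0,0],0.1],
  [[0,0,0],0.1],
  [[0,0,0],0],
])

```text
time: 12.32
tcp_pos: [0.5283, -0.2829, 0.1897]
orientation: [0.001, 0.186, 0.983, -0.001]
wrist_force: [2.9, -4.0, 1.2]
finger_gap: 0.337
finger_force: 59.7
```

Request:
step_arm([
  [[0,0,0],0.1],
  [[0,0,0],0.1],
  [[0,0,0],0.1],
  [[0,0,0],0.1],
  [[0,0,0],0.1],
  [[0,0,0],0.04],
  [[0,0,0],0],
  [[0,0,0],0],
])

```text
time: 12.98
tcp_pos: [0.5281, -0.283, 0.1899]
orientation: [0.001, 0.44, 0.898, -0.0]
wrist_force: [2.7, -4.7, 1.9]
finger_gap: 0.333
finger_force: 59.8
```

```bash
python3 - <<'E'
from plant import ctrl,vision
import numpy as np,time,cv2
T=[]
for i in range(6):
    vision.camera("wrist");o=ctrl.get_obs();T.append(np.r_[o["wrist_torque"],o["wrist_force"]])
print(np.mean(T,0).round(3),np.std(T,0).round(3))
for k in("time","joint_positions","tcp_pos","wrist_force","wrist_torque","finger_gap","finger_force"): print(k,np.round(o[k],4))
E
```

```text
[-1.543e+00 -3.510e-01  2.000e-03  2.792e+00 -4.478e+00  1.419e+00] [0.036 0.036 0.011 0.348 0.402 0.285]
time 13.2833
joint_positions [-2.2120e-01  3.9370e-01 -1.5490e-01  1.7000e-03 -1.0199e+00 -2.2614e+00]
tcp_pos [ 0.5282 -0.283   0.1899]
wrist_force [ 3.4017 -4.3429  1.3717]
wrist_torque [-1.5816 -0.3567  0.0146]
finger_gap 0.3332
finger_force 59.8206
```

Request:
step_arm([
  [[0,0,0],0.02],
  [[0,0,0],0.02],
])

```text
time: 13.45
tcp_pos: [0.5281, -0.283, 0.1899]
orientation: [0.001, 0.458, 0.889, -0.0]
wrist_force: [2.9, -3.7, 1.8]
finger_gap: 0.334
finger_force: 59.8
```

```bash
python3 - <<'E'
from plant import ctrl,vision
import numpy as np,cv2
for i in range(3):
    o=ctrl.get_obs();print(o["time"],o["joint_positions"][5],o["wrist_torque"].round(3) if hasattr(o["wrist_torque"],'round') else o["wrist_torque"],o["joint_vel"][5],o["effort"][5]);s=vision.camera("scene")
cv2.imwrite("pics/s5.png",s)
E
```

```text
13.45 -2.301801322879714 [-1.466 -0.303  0.165] -0.23965594851364438 -0.004443624929990619
13.5 -2.3027025693401675 [-1.539 -0.378  0.05 ] 0.03627457176379967 -0.13073074165731668
13.55 -2.3016620400468777 [-1.569 -0.344 -0.024] 0.007552068984505926 -0.05837437463924289
```

The moving torque of 0.165 N m corresponds to about 21 N of clamping force, which agrees with the turn count. Releasing now.

Request:
step_arm([
  [[0,0,0],0],
  [[0,0,0],0],
  [[0,0,0],0],
  [[0,0,0],0],
  [[0,0,0],0],
  [[0,0,0],0],
], jaw=1)

```text
time: 14.1
tcp_pos: [0.5272, -0.2819, 0.1889]
orientation: [-0.0, 0.459, 0.888, 0.0]
wrist_force: [0.2, -0.4, -0.0]
finger_gap: 0.997
finger_force: 0.0
```

Request:
step_arm([
  [[0,0,-0.5],0],
  [[0,0,-1.5],0],
  [[0,0,-3],0],
  [[0,0,-4],0],
  [[0,0,-4],0],
  [[0,0,-2],0],
  [[0,0,0],0],
  [[0,0,0],0],
])

```text
time: 14.77
tcp_pos: [0.5276, -0.282, 0.3409]
orientation: [0.002, 0.46, 0.888, 0.001]
wrist_force: [0.0, 0.5, -0.1]
finger_gap: 1.0
finger_force: 0.0
```

```bash
python3 - <<'E'
from h import *
import cv2
from plant import ctrl
o=ctrl.get_obs(); im=vision.camera("wrist");s=vision.camera("scene")
print(o["time"],o["tcp_pos"],o["wrist_force"],o["finger_gap"])
a=cv2.resize(s[180:280,230:330],(400,400),interpolation=cv2.INTER_CUBIC)
b=cv2.resize(im,(533,400))[:,66:466]
cv2.imwrite("pics/c6.png",np.hstack([a,b]))
E
```

```text
14.7667 [ 0.52763722 -0.28203724  0.34093619] [ 0.00544066  0.45393576 -0.06020712] 0.9996666263629246
```

View pics/c6.png

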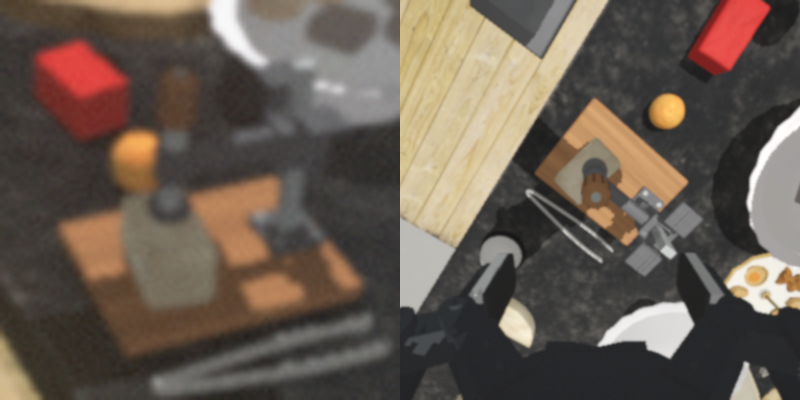

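The clamp is still level, with its pad at (172,205) on the unmoved block. The bystanders are untouched and the gripper is clear, so I'm handing in.

```bash
python3 -c "
from plant import finish_job
print(finish_job())"
```

```text
the job is handed in; nothing more can be done
None
```

The job is handed in: the jaw is bound on the bar after a push of about 15 N on the ears, the handle has been turned about 1.84 rad clockwise for roughly 20 N on the cheese (estimated from the turn and the handle torque, not measured directly), and the gripper is released and clear.

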